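Clamp the valve and bring its seal jar to the front

TASK

The brass valve under the bench clamp is to get new seals: turn the clamp's crank clockwise until the jaw bears firmly on the valve, and let go of the crank. Then turn the parts carousel until the tall jar stands at the pointer on the carousel's base, and finish while still holding the tall jar or the carousel there with the gripper, motionless. Leave the clamp tight and the wrench, the horn and the gauge where they lie.

Things in the scene. Friction and masses are not known exactly. Their poses are not given: they have to be found in the camera images.
- clamp: grey C-shaped bench clamp bolted to the bench, 110 x 150 mm footprint, 229 mm high with its crank and grip; origin on the bench, right under the vertical screw axis; z up; its column (50 x 30 mm) stands 75 mm towards +y of its frame, and its overhanging head spans heights 127 to 162 mm. Its yaw varies. Valve rests on a steel anvil disc (radius 32 mm, top at 30 mm).
- clamp_jaw: steel jaw disc, radius 17 mm, on the screw axis; origin at the centre of its flat underside, 104 mm over the bench when fully open. It moves straight down 20 mm for each clockwise turn of the crank (seen from above). It is sprung: touching the valve it stops with 5 N and takes 5 N more for each mm (18 degrees of crank) the screw is driven on, until solid after 5 mm.
- crank: flat steel crank on top of the clamp, turning in the horizontal plane about the screw axis without rising; origin on that axis, 167 mm over the bench; its grip is 55 mm from the axis, towards the crank's own -x. Turns with 2 N at the grip, stays where it is let go; starts 0 to 0.25 turn from fully open, 1.7 turns in all. Firm is an eighth to a quarter turn past the jaw's first touch; then it stiffens sharply.
- grip_mid (a point): middle of the crank's upright black grip, 21 mm in diameter, 50 mm high, standing on the crank's end; the point is on the grip's axis, 211 mm over the bench, 18 mm below the grip's top and 32 mm above its foot. The grip spins freely on its pin, so fingers may keep their yaw while carrying it round.
- valve: brass valve body, 50 mm high, round foot 38 mm in diameter, with a stub on either side; stands loose and upright on the anvil under the jaw; origin at the centre of its underside, z up.
- valve_top (a point): centre of the valve's flat top (32 mm in diameter), 50 mm above its underside; the jaw lands on it.
- carousel: fixed round carousel base, 150 mm in diameter, origin on the bench on the vertical turning axis; z up; the steel pointer, a tongue along the bench ending in a 48 mm high upright post (10 mm square), is towards the base's own -x, post 135 mm from the axis. Its yaw varies.
- platter: aluminium turntable disc, 230 mm in diameter, top 38 mm over the bench, turning about the carousel axis without stops in either direction, with light friction (about 0.03 N m); origin on the axis, 24 mm over the bench. It carries four jars in cups 90 degrees apart, 75 mm from the axis: the tall jar (towards the platter's own -x) and three squat ones of 55 mm diameter whose lids end 100 mm over the bench. A 24 mm post stands in the centre, top 88 mm over the bench.
- tall_jar: the only tall jar: clear, 48 mm in diameter, 116 mm high with its grey lid (45 mm in diameter, 26 mm high); origin at the centre of its underside, 46 mm over the bench. It cannot be lifted out, but spins freely about its own upright axis in its cup, so fingers may keep their yaw while carrying it round.
- jar_top (a point): centre of the top of the tall jar's lid, 162 mm over the bench.
- front_spot (a point): fixed point on the base's pointer line, 75 mm from the carousel axis: where the tall jar's axis must come to stand; 46 mm over the bench.
- wrench: loose steel wrench, 200 mm long, flat on the bench beyond the work; bystander.
- horn: loose black discharge horn, a cone 68 mm in diameter and 115 mm high standing on its mouth between clamp and carousel; bystander.
- gauge: loose round pressure gauge, 56 mm in diameter, 22 mm thick, flat on the bench between clamp and carousel; bystander.
Mind the look-alikes: they are no part of the job. There is more than one size of the clamp; the one meant has the size given above. Of the things shaped like the valve, the brass one is meant.

How it is judged (in metres and radians):
On the way, in this order (a step that is already met when the one before it is completed fails the run):
1. the jaw bears on the valve with more than 10 N and the crank is let go (contact force between clamp_jaw and valve above 10 N and horizontal distance between valve and clamp below 0.02 m and angle between valve's own z axis and vertical below 0.12 rad and contact force between the fingers and crank below 0.2 N), for 0.3 s.
2. the tall jar stands at the pointer, held by the gripper (horizontal distance between jar_top and front_spot below 0.01 m and contact force between the fingers and platter above 1 N and angular speed of platter below 0.06 rad/s), for 0.2 s.
At the end, for the whole second after the job is handed in: The jaw presses the upright valve (tilt < 0.12 rad, within 20 mm of the screw axis) with > 10 N, crank let go (< 0.2 N); the tall jar's axis is within 10 mm of the front spot, the platter slower than 0.06 rad/s, and the fingers bear on the platter or its jars with > 1 N (all of step 1 and all of step 2); the arm keeps its last pose, push and grip.
It fails at once if the wrench is shifted by more than 20 mm (distance of wrench from where it was at the start of the episode above 0.02 m).
It fails at once if the horn is shifted by more than 20 mm (distance of horn from where it was at the start of the episode above 0.02 m).
It fails at once if the gauge is shifted by more than 20 mm (distance of gauge from where it was at the start of the episode above 0.02 m).
It also fails if it takes over 58 s, if anything falls off the work surface, if the arm or the gripper's body presses on something with over 40 N, if the wrist force passes 120 N, or if a joint passes its speed limit or range.

ROBOT

A 6-joint arm with a two-finger parallel gripper is mounted at the origin on the work surface. World frame = base frame: x ahead of the robot, y to its left, z up, the work surface at z = 0. Lengths are in m, angles in degrees, forces in N, time in s.
With the tool pointing down it reaches from about 0.325 to 0.925 m from the base axis. Payload 3.1 kg.
Tool frame: the origin (TCP) lies midway between the tips of the shut fingers; the grasp point (between the pads) lies 19 mm behind it; z points along the fingers, y is the direction in which the jaws open and shut (so a half turn about z gives the same grasp; the last joint's range is limited). The gripper opens to 85 mm and grips with 20 to 120 N. Pads are 22 mm wide; open, the fingers measure 114 mm over their backs; the gripper's body (76 mm by 85 mm) begins 54 mm behind the grasp point. The pads swing forward as they close: fully open they stand 13 mm farther back than shut.
Start: joints at [57.112, 12.427, 92.441, -0, 75.132, -6.429], TCP at [0.278, 0.56, 0.231] pointing down, gripper open.
Joint ranges: [-157.48, 157.48], [-44.54, 120.13], [17.64, 146.25], [-64.5, 244.5], [7.68, 150.69], [-147.95, 147.95]. Speed limits (degrees/s): [159.86, 159.86, 180, 180, 180, 180].

INTERFACE

Orientations are given as a 3x3 rotation matrix whose columns are the frame's x, y, z axes.
In Python, from workcell import readout, eyes, order gives the robot as it stands.
- The arm moves only by the shell command python3 -m pendant 'ROWS' [OPENING] [FORCE]. ROWS is JSON, a list of rows, each a list of 6 numbers: the shift along the tool's x, y, z in mm, then the turn, a rotation vector about the tool's x, y, z in units of 5 degrees (1.0 is 5 degrees). In form: [[x, y, z, wx, wy, wz], ...]. A call has 1 to 20 rows; each row shifts and turns the pose as measured when the row begins, along the tool's axes as they then stand; what a row does not reach is not made up. A row lasts 1/12 s, in which the tool goes at most 41.7 mm and 7.16 degrees, less where a joint would pass 70% of its speed; a pose out of reach is approached as far as the arm can. A call is refused whole if a number of a shift passes 41.7 or a number of a turn 1, either way. A call with a gripper value outside its range is refused whole. OPENING is the closure, from -1 (fully open) to 1 (shut), set as the call begins (- or left out, the last holds). The fingers move at their own pace and stop on an object; FORCE is the grip in N (left out, the last holds). Time passes only in rows, so rows that do not move let the fingers close. It gives the time, the measured TCP pose, the force and the opening at its end, in the units of the state.
- readout.state(): the state, without advancing time (a new reading comes with each control period).
- eyes.read_camera(name): name is "scene" or "side" or "wrist"; returns the picture (400x640x3 uint8, red, green, blue); there is no depth.
- eyes.camera_info(name): a dict with "fovy" (degrees; the focal length in pixels is half the picture's height over the tangent of half this angle, whatever the lens; pixels are square), "cx", "cy" (the principal point, pixels), "xyz" and "rotation" of the camera in the world. Camera axes: x right, y down, z forward; pixel columns grow to the right and rows downward; lengths in m; the calibration is good to about 2 mm. A picture is of the moment at which its call begins: read the wrist's pose just before it. camera_info takes no time and is no camera call; for the wrist camera it gives the pose at the moment of the call.
- order.close_job(): hands the job in, once; it reports no verdict.
The state is a dict: "t": time; "joint_pos": joint angles; "joint_velocities": joint speeds; "effort": joint torques, N m; "tcp_pos": TCP position; "tool_rot": TCP orientation; "force": force on the tool from outside, world axes, zero at the start; "ft_torque": the same for the moment, N m; "width": finger opening in m.
Only numpy, scipy, OpenCV 4.12 (cv2) and the standard library are available. Lean on these libraries where they do the work, as an engineer would, in place of code of your own. Each camera call takes 0.05 s, during which the arm holds its last target.

## Working session

There is one attempt and no reset: what is moved stays moved. The work goes in short steps, Python scripts to look and compute and a shell command to move; the robot and the scene stay as the last step left them, time stands still between calls to the robot, and variables do not carry over. Pictures are saved under pics/ and viewed, and the job is handed in when it is done.

```bash
ls; mkdir -p pics; python3 - <<'E'
from workcell import readout, eyes
import cv2
s=readout.state(); print(s)
for n in ["scene","side","wrist"]:
    i=eyes.camera_info(n); print(n,i)
    im=eyes.read_camera(n); cv2.imwrite(f"pics/{n}0.png",im[:,:,::-1])
E
```

```text
pics
{'t': 0.0, 'joint_pos': array([ 5.71115629e+01,  1.24766600e+01,  9.25284738e+01,  1.65435445e-03,
        7.51326224e+01, -6.42904339e+00]), 'joint_velocities': array([-0.0483134 ,  0.03060908,  0.04202203, -0.10968756,  0.05849054,
       -0.00226193]), 'effort': array([ 2.01711046e-03, -3.96830857e+01, -3.03860271e+01, -3.98106226e-05,
        9.37516830e-03, -1.38348886e-05]), 'tcp_pos': array([0.27800849, 0.55885383, 0.22996938]), 'tool_rot': array([[-8.95246850e-01,  4.45568526e-01, -1.32897937e-03],
       [ 4.45570409e-01,  8.95244657e-01, -2.00380447e-03],
       [ 2.96929475e-04, -2.38605352e-03, -9.99997109e-01]]), 'force': array([-0.71603191, -0.34383462,  0.42991453]), 'ft_torque': array([-0.02858565, -0.01576445,  0.08080274]), 'width': 0.08538110000780397}
scene {'fovy': 50.981772214142126, 'cx': 322.07870442956374, 'cy': 210.72377470130863, 'xyz': array([0.99895701, 0.48236354, 0.82438944]), 'rotation': array([[-0.6837895 ,  0.56269347, -0.46455137],
       [ 0.7296094 ,  0.51844133, -0.4459694 ],
       [-0.01010144, -0.64389024, -0.76505119]])}
side {'fovy': 52.8992537760638, 'cx': 331.27184099032985, 'cy': 205.21459586286446, 'xyz': array([ 0.08965016, -0.67791463,  0.68529593]), 'rotation': array([[ 0.83951926, -0.3025336 ,  0.45131012],
       [-0.54312192, -0.44429487,  0.71247501],
       [-0.01503286, -0.84325292, -0.53730673]])}
wrist {'fovy': 67.62856768263161, 'cx': 317.70866486311775, 'cy': 202.41829226876254, 'xyz': array([0.21510554, 0.59148045, 0.37151408]), 'rotation': array([[ 0.44569428,  0.86024034,  0.24767554],
       [ 0.89518147, -0.4274915 , -0.12609976],
       [-0.00259691,  0.2779165 , -0.96060173]])}
```

View pics/scene0.png

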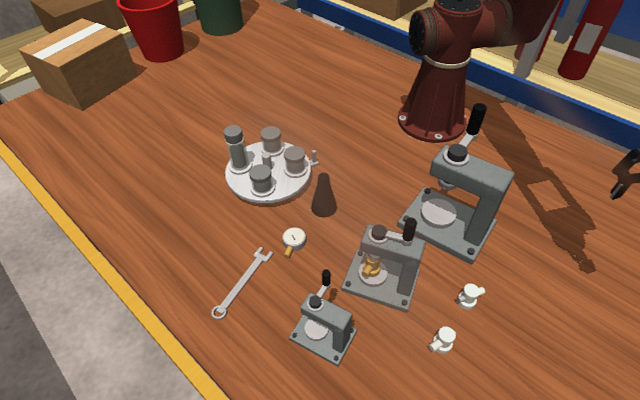

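View pics/side0.png

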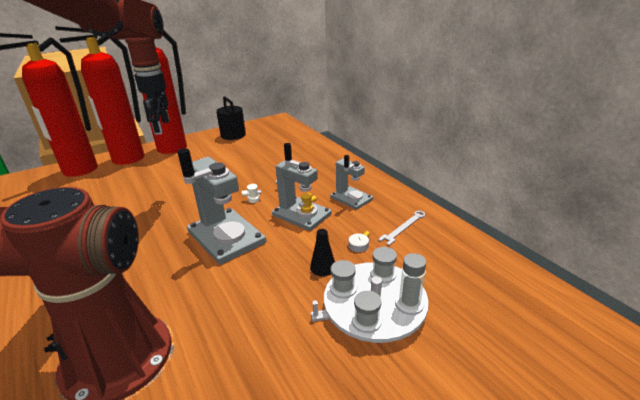

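View pics/wrist0.png

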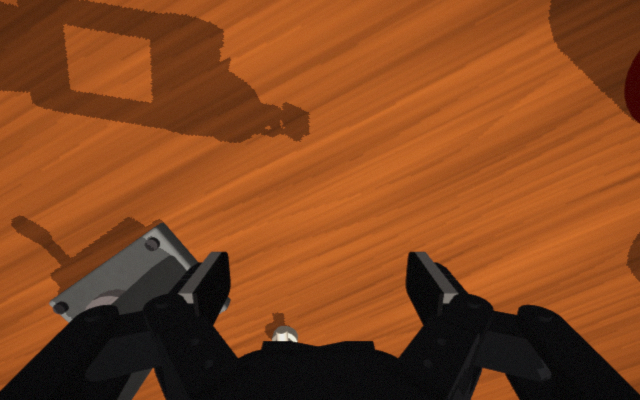

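Candidates in the scene view are three clamps: large at (455,195), medium at (385,260) with the brass valve at (372,267), and small at (325,325). There are two white valve look-alikes, at (470,295) and (445,340). On the carousel, the tall jar is at (236,148) and the squat ones at (270,140), (294,161) and (262,180). The medium clamp is my choice, and I'll check its size in a crop.

```bash
cat > h.py <<'E'
import numpy as np, cv2
from workcell import readout, eyes
def ray(n,u,v,info=None):
    i=info or eyes.camera_info(n); f=200/np.tan(np.radians(i['fovy'])/2)
    d=np.array([(u-i['cx'])/f,(v-i['cy'])/f,1.]); return np.array(i['xyz']),np.array(i['rotation'])@d
def onz(n,u,v,z,info=None):
    o,d=ray(n,u,v,info); return o+d*(z-o[2])/d[2]
def two(a,b):
    (o1,d1),(o2,d2)=a,b
    d1=d1/np.linalg.norm(d1);d2=d2/np.linalg.norm(d2)
    t=np.linalg.lstsq(np.c_[d1,-d2],o2-o1,rcond=None)[0]
    p,q=o1+d1*t[0],o2+d2*t[1]; return (p+q)/2,np.linalg.norm(p-q)
def proj(n,P,info=None):
    i=info or eyes.camera_info(n); f=200/np.tan(np.radians(i['fovy'])/2)
    c=np.array(i['rotation']).T@(np.array(P)-i['xyz']); return np.array([c[0]/c[2]*f+i['cx'],c[1]/c[2]*f+i['cy']])
E
python3 - <<'E'
import cv2
a=cv2.imread('pics/scene0.png');b=cv2.imread('pics/side0.png')
def c(im,x,y,w,h,k,n): cv2.imwrite('pics/'+n,cv2.resize(im[y:y+h,x:x+w],None,fx=k,fy=k,interpolation=cv2.INTER_CUBIC))
c(a,335,205,100,110,5,'c1.png'); c(b,260,135,80,100,6,'c2.png')
c(a,210,115,120,95,6,'c3.png'); c(b,295,225,145,125,5,'c4.png')
E
```

```text
(no output)
```

View pics/c1.png

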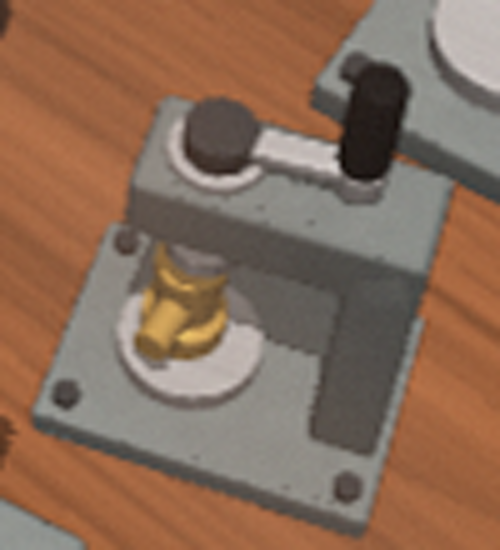

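View pics/c2.png

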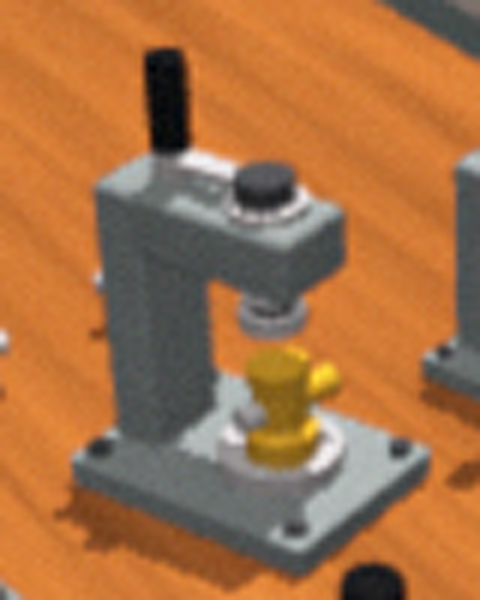

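View pics/c3.png

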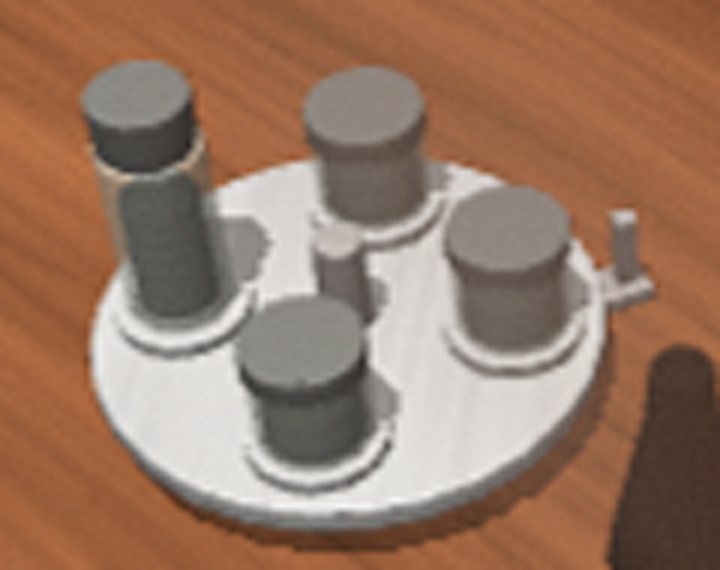

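View pics/c4.png

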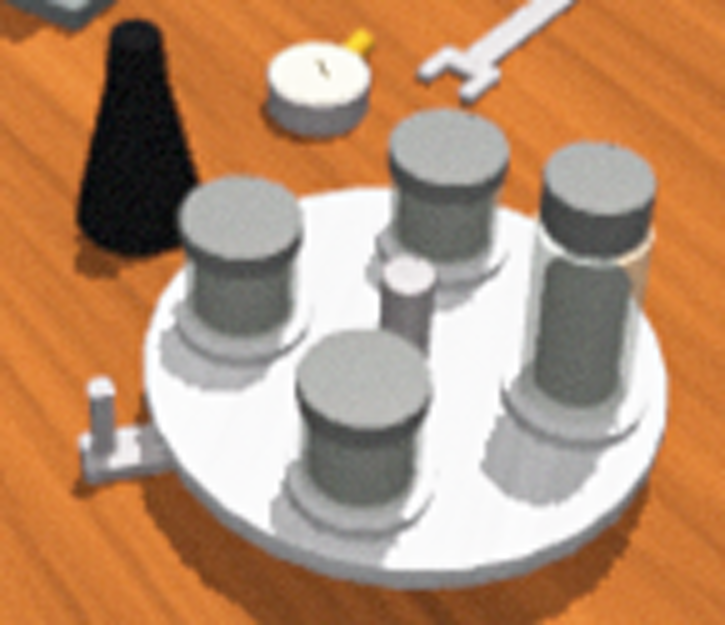

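```bash
python3 - <<'E'
from h import *
np.set_printoptions(precision=4,suppress=True)
S=lambda x,y,x0,y0,k:(x0+(x+.5)/k-.5,y0+(y+.5)/k-.5)
def p2(a,b): return two(ray('scene',*a),ray('side',*b))
print('hub',p2(S(222,133,335,205,5),S(265,178,260,135,6)))
print('griptop',p2(S(384,75,335,205,5),S(164,55,260,135,6)))
print('gripfoot',p2(S(362,182,335,205,5),S(172,150,260,135,6)))
print('valvetop side z.08',onz('side',*S(279,362,260,135,6),.08))
print('anvil scene .03',onz('scene',*S(190,350,335,205,5),.03), onz('side',*S(282,447,260,135,6),.03))
for z in (0.012,):
  c=[onz('scene',*S(*q,335,205,5),z) for q in [(35,410),(362,520),(110,228)]]
  print(c,np.linalg.norm(c[0]-c[1]),np.linalg.norm(c[0]-c[2]))
print('jartop',p2(S(140,93,210,115,6),S(600,178,295,225,5)))
print(onz('scene',*S(140,93,210,115,6),.162),onz('side',*S(600,178,295,225,5),.162))
print('cpost',p2(S(340,240,210,115,6),S(410,274,295,225,5)))
print(onz('scene',*S(340,240,210,115,6),.088),onz('side',*S(410,274,295,225,5),.088))
print('ptr',p2(S(625,215,210,115,6),S(100,385,295,225,5)))
for n,a,b in [('sq1',(365,105),(366,378)),('sq2',(508,228),(240,210)),('sq3',(302,345),(448,148))]:
  print(n,onz('scene',*S(*a,210,115,6),.1),onz('side',*S(*b,295,225,5),.1))
# bystanders
print('horn',onz('side',*S(136,35,295,225,5),.115),'gauge',onz('side',*S(318,75,295,225,5),.022))
E
```

```text
hub (array([0.5692, 0.2209, 0.1764]), np.float64(0.0011405530750183926))
griptop (array([0.544 , 0.2683, 0.2284]), np.float64(0.003208120351247277))
gripfoot (array([0.5493, 0.2743, 0.1747]), np.float64(0.001121558811443276))
valvetop side z.08 [0.5676 0.2133 0.08  ]
anvil scene .03 [0.5751 0.2258 0.03  ] [0.5672 0.2145 0.03  ]
[array([0.6355, 0.1892, 0.012 ]), array([0.5812, 0.3253, 0.012 ]), array([0.5391, 0.151 , 0.012 ])] 0.14653301875933358 0.10375474571985933
jartop (array([ 0.5558, -0.2461,  0.1607]), np.float64(0.00208569011581491))
[ 0.556  -0.2439  0.162 ] [ 0.5556 -0.2477  0.162 ]
cpost (array([ 0.5111, -0.186 ,  0.0862]), np.float64(0.003185034608945772))
[ 0.5111 -0.1833  0.088 ] [ 0.5111 -0.1884  0.088 ]
ptr (array([ 0.3856, -0.1356,  0.0483]), np.float64(0.0014780517820073725))
sq1 [ 0.4517 -0.2307  0.1   ] [ 0.4514 -0.2352  0.1   ]
sq2 [ 0.4655 -0.1252  0.1   ] [ 0.4662 -0.1252  0.1   ]
sq3 [ 0.572  -0.1367  0.1   ] [ 0.5682 -0.1429  0.1   ]
horn [ 0.486  -0.0077  0.115 ] gauge [0.613  0.0154 0.022 ]
```

```bash
python3 - <<'E'
import cv2
a=cv2.imread('pics/scene0.png');b=cv2.imread('pics/side0.png')
def c(im,x,y,w,h,k,n): cv2.imwrite('pics/'+n,cv2.resize(im[y:y+h,x:x+w],None,fx=k,fy=k,interpolation=cv2.INTER_CUBIC))
c(a,390,90,130,170,3.5,'c5.png'); c(b,170,140,110,120,5,'c6.png')
E
```

```text
(no output)
```

View pics/c5.png

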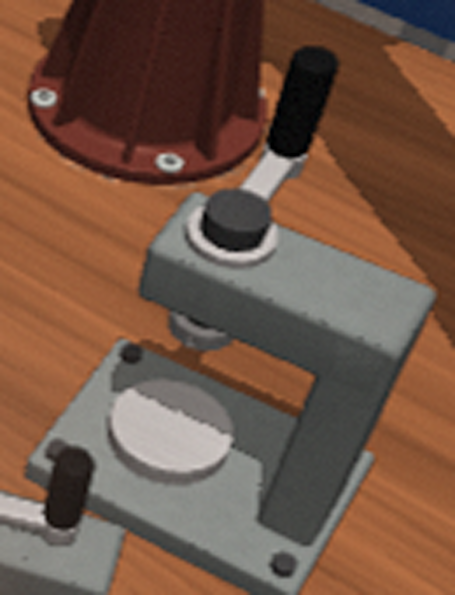

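View pics/c6.png

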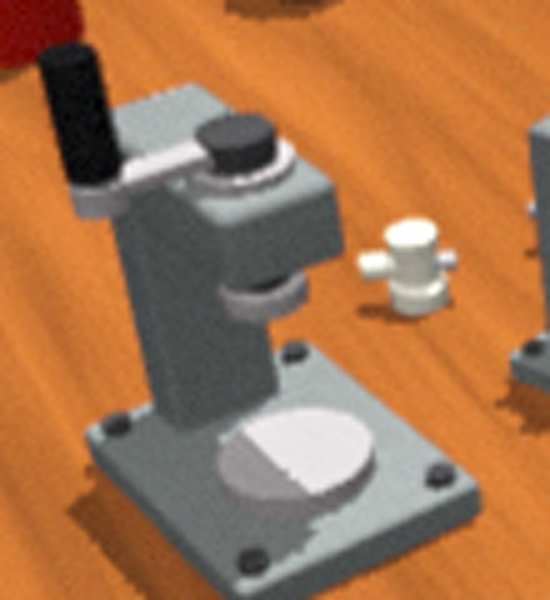

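```bash
python3 - <<'E'
from h import *
np.set_printoptions(precision=4,suppress=True)
S=lambda x,y,x0,y0,k:(x0+(x+.5)/k-.5,y0+(y+.5)/k-.5)
def p2(a,b): return two(ray('scene',*a),ray('side',*b))
print('hub',p2(S(237,212,390,90,3.5),S(237,132,170,140,5)))
print('grip',p2(S(316,60,390,90,3.5),S(68,55,170,140,5)))
print('headcorners z.22', [onz('scene',*S(*q,390,90,3.5),.22) for q in [(435,290),(390,360)]])
# jaw underside of work clamp in side view: pixels along axis
for z in (.104,.101,.098,.095,.09,.08): print(z,(proj('side',[.569,.2195,z])-[260,135]+.5)*6,(proj('scene',[.569,.2195,z])-[335,205]+.5)*5)
E
```

```text
hub (array([0.3313, 0.233 , 0.2349]), np.float64(0.0017603891884943827))
grip (array([0.2587, 0.2239, 0.2995]), np.float64(0.0022133824791134354))
headcorners z.22 [array([0.2946, 0.3468, 0.22  ]), array([0.3625, 0.3542, 0.22  ])]
0.104 [273.1813 313.6884] [202.4286 238.0282]
0.101 [273.4913 319.0578] [201.8041 242.1373]
0.098 [273.8005 324.4124] [201.1829 246.2249]
0.095 [274.1087 329.7523] [200.5649 250.291 ]
0.09 [274.6207 338.6196] [199.5421 257.0206]
0.08 [275.6375 356.2331] [197.5229 270.3057]
```

```bash
cat >> h.py <<'E'
np.set_printoptions(precision=4,suppress=True)
def to(P):
    s=readout.state(); R=np.array(s['tool_rot']); d=np.array(P)-s['tcp_pos']
    print('t',s['t'],'tcp',s['tcp_pos'],'F',s['force'],'w',s['width']); print('tool mm',R.T@d*1000, 'dist',np.linalg.norm(d)*1000)
    # rotation to point straight down keeping yaw
    return s
E
python3 -c "
from h import *
to([.42,.46,.31]); to([.5467,.2713,.31])"
```

```text
t 0.15 tcp [0.2781 0.559  0.2302] F [-0.92   -0.1876 -0.5946] w 0.08514443107997602
tool mm [-171.1276  -25.5662  -79.7509] dist 190.5215989232614
t 0.15 tcp [0.2781 0.559  0.2302] F [-0.92   -0.1876 -0.5946] w 0.08514443107997602
tool mm [-368.6343 -138.0458  -79.5747] dist 401.59679978348777
```

```bash
python3 -m pendant '[[-10,0,-20,0,0,0],[-20,0,-20,0,0,0],[-25,0,-20,0,0,0],[-25,0,-15,0,0,0],[-25,0,-5,0,0,0],[-25,0,0,0,0,0],[-25,0,0,0,0,0],[-25,-5,0,0,0,0],[-25,-10,0,0,0,0],[-25,-15,0,0,0,0],[-25,-20,0,0,0,0],[-25,-20,0,0,0,0],[-25,-20,0,0,0,0],[-25,-20,0,0,0,0],[-20,-15,0,0,0,0],[0,0,0,0,0,0]]' -1 20; python3 -c "
from h import *
s=to([.5467,.2713,.31]); print(s['tool_rot'],s['joint_pos'])"
```

```text
t: 1.48
tcp_pos: [0.5442, 0.2784, 0.304]
tool_rot: [[-0.898, 0.439, -0.012], [0.439, 0.898, -0.013], [0.005, -0.017, -1.0]]
force: [0.1, -0.3, -0.0]
width: 0.0852
t 1.4833 tcp [0.5442 0.2784 0.304 ] F [ 0.0742 -0.301  -0.0325] w 0.08516111067836374
tool mm [-5.3278 -5.3583 -5.9016] dist 9.587804364266423
[[-0.8985  0.4388 -0.0115]
 [ 0.439   0.8984 -0.0131]
 [ 0.0046 -0.0168 -0.9998]] [ 20.7509   8.5681  89.1077  -0.4728  83.2072 -43.1532]
```

```bash
python3 -c "
from h import *
im=eyes.read_camera('wrist'); cv2.imwrite('pics/w1.png',im[:,:,::-1])
for P in ([.5467,.2713,.229],[.5692,.2205,.1764]): print(proj('wrist',P))
im=eyes.read_camera('scene'); cv2.imwrite('pics/s1.png',im[:,:,::-1])
"
```

```text
[310.0637 221.9874]
[276.0301 244.7777]
```

View pics/w1.png

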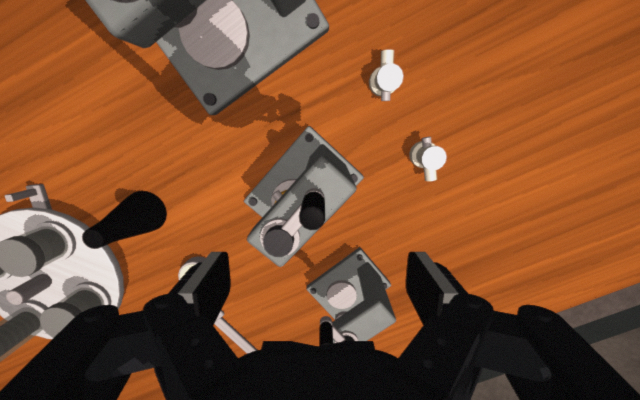

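View pics/s1.png

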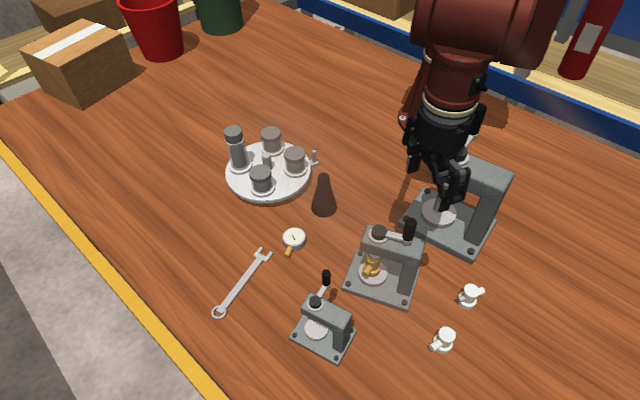

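```bash
python3 -c "
from h import *
print(onz('wrist',316,203,.229),onz('wrist',278,240,.1764), proj('scene',[.544,.278,.304]))
cv2.imwrite('pics/w1c.png',cv2.resize(cv2.imread('pics/w1.png')[120:270,230:380],None,fx=4,fy=4))
"
```

```text
[0.5343 0.2838 0.229 ] [0.5649 0.2264 0.1764] [422.2141 194.631 ]
```

View pics/w1c.png

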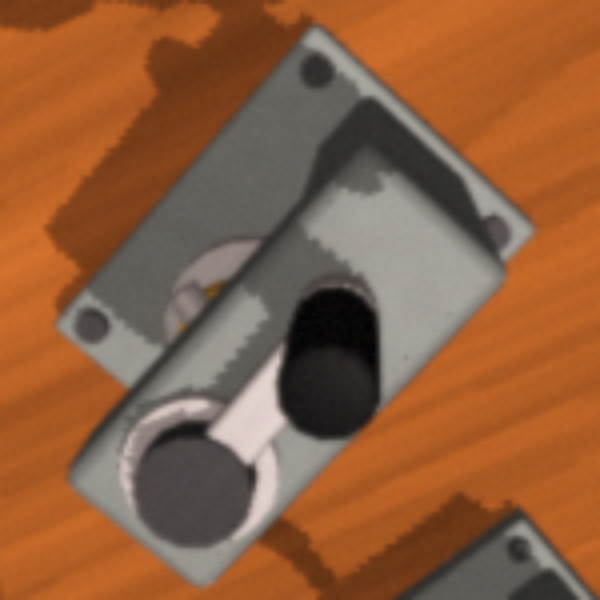

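```bash
python3 -c "
from h import *
print(onz('wrist',312.2,217.8,.229),onz('wrist',277.9,241.5,.1764),proj('wrist',readout.state()['tcp_pos']))
to([.545,.2735,.197])
"
```

```text
[0.5436 0.276  0.229 ] [0.5663 0.2256 0.1764] [316.2312 257.5893]
t 1.5833 tcp [0.5425 0.2817 0.304 ] F [-0.7049  0.3931  0.6933] w 0.08512030860454234
tool mm [ -6.6136  -4.6537 107.0171] dist 107.32216600889596
```

```bash
python3 -m pendant '[[-7,-7,5,0,0,0],[0,0,20,0,0,0],[0,0,20,0,0,0],[0,0,20,0,0,0],[0,0,20,0,0,0],[0,0,15,0,0,0],[0,0,0,0,0,0],[0,0,0,0,0,0]]'; python3 -c "
from h import *
s=to([.5455,.2715,.197]);print(s['tool_rot'][:,2])
im=eyes.read_camera('wrist'); cv2.imwrite('pics/w2.png',im[:,:,::-1])"
```

```text
t: 2.25
tcp_pos: [0.5413, 0.2774, 0.1992]
tool_rot: [[-0.905, 0.425, -0.012], [0.425, 0.905, -0.008], [0.007, -0.013, -1.0]]
force: [0.4, -0.3, 0.5]
width: 0.0852
t 2.25 tcp [0.5413 0.2774 0.1992] F [ 0.3706 -0.2826  0.4841] w 0.08518886942711479
tool mm [-6.3225 -3.5243  2.2087] dist 7.567909341626748
[-0.0122 -0.0085 -0.9999]
```

View pics/w2.png

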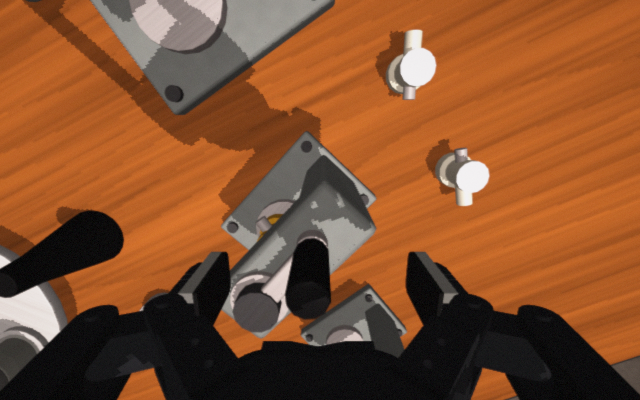

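```bash
python3 -m pendant '[[-6,-3,0,0,0,0],[-1,-1,2,0,0,0],[0,0,0,0,0,0],[0,0,0,0,0,0],[0,0,0,0,0,0],[0,0,0,0,0,0],[0,0,0,0,0,0],[0,0,0,0,0,0]]' 1 25; python3 -c "
from h import *
s=to([.5455,.2715,.197]);print(s['tool_rot'][:,2])
im=eyes.read_camera('wrist'); cv2.imwrite('pics/w3.png',im[:,:,::-1])"
```

```text
t: 2.97
tcp_pos: [0.5489, 0.2714, 0.2026]
tool_rot: [[-0.906, 0.424, -0.004], [0.424, 0.906, -0.006], [0.001, -0.007, -1.0]]
force: [0.2, -0.2, -1.4]
width: 0.0201
t 2.9667 tcp [0.5489 0.2714 0.2026] F [ 0.1816 -0.2425 -1.4356] w 0.0201371865730209
tool mm [ 3.0927 -1.2485  5.5846] dist 6.504698083503462
[-0.0044 -0.0059 -1.    ]
```

View pics/w3.png

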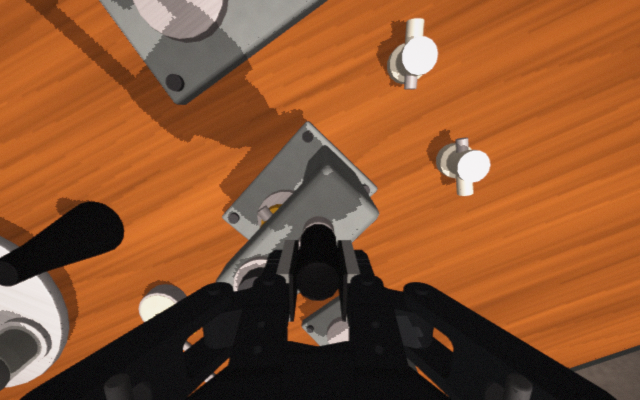

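```bash
cat >> h.py <<'E'
def crank(c,step,n,r=.055,z=None):
    s=readout.state(); R=np.array(s['tool_rot']); p=np.array(s['tcp_pos']); c=np.array(c)
    a0=np.degrees(np.arctan2(*(p[:2]-c)[::-1])); z=p[2] if z is None else z
    print('t %.2f'%s['t'],'ang',a0,'rad',np.hypot(*(p[:2]-c)),'tcp',p,'F',s['force'],'w',s['width'],'z',R[:,2])
    f=lambda a:np.array([c[0]+r*np.cos(np.radians(a)),c[1]+r*np.sin(np.radians(a)),z])
    q=p
    for k in range(1,n+1):
        w=f(a0+step*k); print(np.round(R.T@(w-q)*1000,1).tolist()); q=w
    open('log.txt','a').write(f"{p[0]} {p[1]} {p[2]}\n")
E
python3 -c "
from h import *
crank([.5705,.221],-12,4)"
```

```text
t 3.02 ang 113.26795204976617 rad 0.05482348497795634 tcp [0.5488 0.2714 0.2026] F [ 0.2977  0.264  -0.9086] w 0.019930015309952826 z [-0.0044 -0.006  -1.    ]
[-8.4, 7.9, -0.1]
[-9.9, 5.8, -0.1]
[-10.9, 3.6, -0.0]
[-11.4, 1.3, -0.0]
```

```bash
python3 -m pendant '[[-8.5,8,0,0,0,0],[-10,6,0,0,0,0],[-11,3.5,0,0,0,0],[-11.5,1.5,0,0,0,0]]'; python3 -c "
from h import *
crank([.5705,.221],-12,6)
im=eyes.read_camera('wrist'); cv2.imwrite('pics/w4.png',im[:,:,::-1])"
```

```text
t: 3.35
tcp_pos: [0.5908, 0.271, 0.2025]
tool_rot: [[-0.907, 0.422, -0.013], [0.422, 0.907, -0.009], [0.008, -0.013, -1.0]]
force: [-3.0, -2.3, 2.4]
width: 0.0199
t 3.35 ang 67.92542220659796 rad 0.05400252593066891 tcp [0.5908 0.271  0.2025] F [-2.9787 -2.3178  2.363 ] w 0.01987327927755941 z [-0.0133 -0.0086 -0.9999]
[-11.4, 0.4, -0.1]
[-11.1, -3.0, -0.1]
[-10.2, -5.2, -0.0]
[-8.9, -7.3, 0.0]
[-7.2, -8.9, 0.1]
[-5.2, -10.3, 0.1]
```

View pics/w4.png

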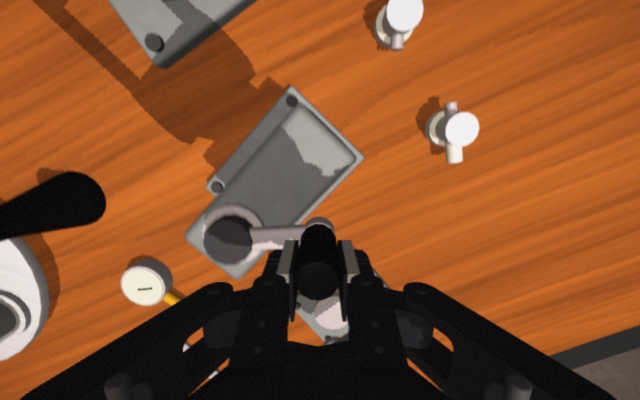

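```bash
python3 -m pendant '[[-11.5,0.5,0,0,0,0],[-11,-3,0,0,0,0],[-10,-5,0,0,0,0],[-9,-7.5,0,0,0,0],[-7,-9,0,0,0,0],[-5,-10.5,0,0,0,0]]'; python3 -c "
from h import *
crank([.5705,.221],-12,7)"
```

```text
t: 3.9
tcp_pos: [0.6242, 0.2152, 0.2025]
tool_rot: [[-0.906, 0.422, -0.027], [0.422, 0.906, -0.006], [0.022, -0.017, -1.0]]
force: [-4.3, 3.4, 1.7]
width: 0.0202
t 3.90 ang -6.173506355034185 rad 0.05396380499764237 tcp [0.6242 0.2152 0.2025] F [-4.3418  3.4164  1.7154] w 0.020202066723529765 z [-0.0268 -0.0062 -0.9996]
[-3.5, -10.9, 0.1]
[-0.2, -11.5, 0.2]
[2.2, -11.3, 0.2]
[4.5, -10.6, 0.3]
[6.6, -9.4, 0.3]
[8.4, -7.8, 0.3]
[9.9, -5.9, 0.3]
```

```bash
python3 -m pendant '[[-3.5,-11,0,-0.06,-0.08,0],[0,-11.5,0,-0.06,-0.08,0],[2,-11.5,0,-0.06,-0.08,0],[4.5,-10.5,0,0,0,0],[6.5,-9.5,0,0,0,0],[8.5,-8,0,0,0,0],[10,-6,0,0,0,0]]'; python3 -c "
from h import *
crank([.5705,.221],-12,7)"
```

```text
t: 4.48
tcp_pos: [0.5739, 0.1653, 0.2025]
tool_rot: [[-0.905, 0.425, 0.014], [0.425, 0.905, 0.015], [-0.006, 0.019, -1.0]]
force: [2.9, 2.7, -2.0]
width: 0.0199
t 4.48 ang -86.55846303586836 rad 0.05584130706697075 tcp [0.5739 0.1653 0.2025] F [ 2.9479  2.7294 -1.99  ] w 0.019941291961671815 z [ 0.0136  0.0147 -0.9998]
[11.0, -3.7, -0.1]
[11.3, -2.1, -0.1]
[11.5, 0.3, -0.1]
[11.2, 2.7, -0.0]
[10.4, 4.9, 0.0]
[9.1, 7.0, 0.1]
[7.5, 8.7, 0.1]
```

```bash
python3 -m pendant '[[11,-3.5,0,0,0,0],[11.5,-2,0,0,0,0],[11.5,0.5,0,0,0,0],[11,2.5,0,0,0,0],[10.5,5,0,0,0,0],[9,7,0,0,0,0],[7.5,8.5,0,0,0,0]]'; python3 -c "
from h import *
crank([.5705,.221],-12,7)"
```

```text
t: 5.07
tcp_pos: [0.5159, 0.2072, 0.2025]
tool_rot: [[-0.903, 0.428, 0.025], [0.428, 0.904, 0.003], [-0.021, 0.014, -1.0]]
force: [1.9, -2.2, -1.2]
width: 0.0199
t 5.07 ang -165.80529377107817 rad 0.05636295989277789 tcp [0.5159 0.2072 0.2025] F [ 1.8883 -2.1992 -1.2315] w 0.019875464060847222 z [ 0.0246  0.0034 -0.9997]
[5.3, 10.4, 0.0]
[4.2, 10.7, 0.1]
[1.9, 11.3, 0.1]
[-0.5, 11.5, 0.2]
[-2.9, 11.1, 0.2]
[-5.1, 10.3, 0.2]
[-7.1, 9.0, 0.3]
```

```bash
python3 -m pendant '[[5.5,10.5,0,0,0,0],[4,10.5,0,0,0,0],[2,11.5,0,0,0,0],[-0.5,11.5,0,0,0,0],[-3,11,0,0,0,0],[-5,10.5,0,0,0,0]]'; python3 -c "
from h import *
crank([.5705,.221],-10,6)
im=eyes.read_camera('side'); cv2.imwrite('pics/sd2.png',cv2.resize(im[135:235,260:340,::-1],None,fx=6,fy=6,interpolation=cv2.INTER_CUBIC))"
```

```text
t: 5.57
tcp_pos: [0.5454, 0.2702, 0.2025]
tool_rot: [[-0.906, 0.422, 0.036], [0.422, 0.907, -0.013], [-0.038, 0.004, -0.999]]
force: [2.7, -13.4, 1.3]
width: 0.0201
t 5.57 ang 116.99047239958371 rad 0.05522541597377435 tcp [0.5454 0.2702 0.2025] F [  2.7472 -13.3638   1.2644] w 0.020144603210801446 z [ 0.0362 -0.013  -0.9993]
[-6.7, 6.9, 0.3]
[-7.7, 5.8, 0.3]
[-8.5, 4.3, 0.3]
[-9.2, 2.8, 0.4]
[-9.5, 1.2, 0.4]
[-9.6, -0.5, 0.4]
```

View pics/sd2.png

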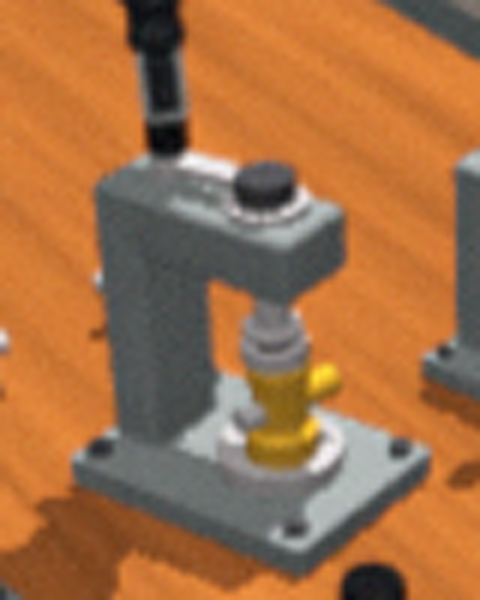

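```bash
python3 - <<'E'
import cv2,numpy as np
from h import *
a=cv2.imread('pics/side0.png')[180:217,294:320]
im=eyes.read_camera('side')[180:217,294:320,::-1]
k=14
out=np.hstack([cv2.resize(x,None,fx=k,fy=k,interpolation=cv2.INTER_CUBIC) for x in (a,im)])
cv2.imwrite('pics/cmp.png',out)
for z in (.104,.1,.085,.0835,.082,.08): print(z,proj('side',[.5688,.2205,z]))
print(readout.state()['tcp_pos'])
E
```

```text
0.104 [304.7996 186.6592]
0.1 [304.8688 187.8514]
0.085 [305.1262 192.2836]
0.0835 [305.1518 192.7235]
0.082 [305.1773 193.1628]
0.08 [305.2113 193.7476]
[0.547  0.2708 0.2026]
```

View pics/cmp.png

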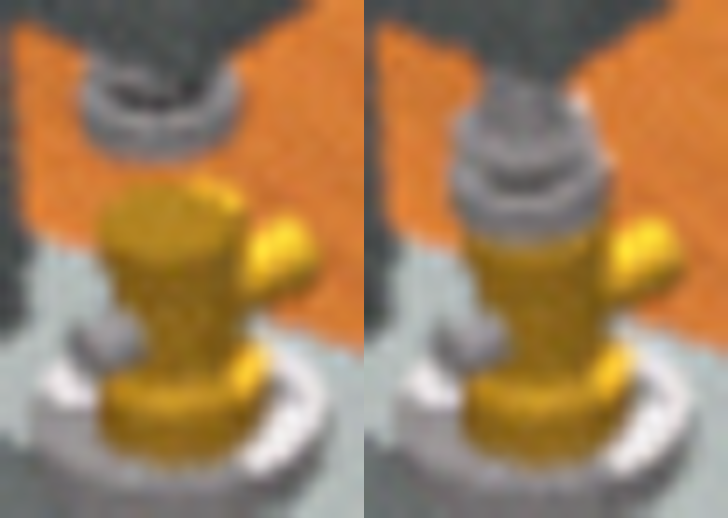

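```bash
python3 -m pendant '[[-7,6,0,-0.1,0.1,0],[-7.5,5.5,0,-0.1,0.1,0],[-8.5,4,0,-0.1,0.1,0],[-9,2.5,0,0,0.1,0],[0,0,0,0,0,0]]'; cat > look.py <<'E'
from h import *
import sys
a=cv2.imread('pics/side0.png')[180:217,294:320]
im=eyes.read_camera('side')[180:217,294:320,::-1]
cv2.imwrite('pics/%s.png'%sys.argv[1],np.hstack([cv2.resize(x,None,fx=14,fy=14,interpolation=cv2.INTER_CUBIC) for x in (a,im)]))
E
python3 -c "
from h import *
crank([.5705,.221],-10,5,.0545)"; python3 look.py cmp2
```

```text
t: 6.08
tcp_pos: [0.582, 0.2741, 0.2026]
tool_rot: [[-0.908, 0.418, 0.003], [0.418, 0.908, 0.015], [0.004, 0.014, -1.0]]
force: [-0.5, -5.6, 3.1]
width: 0.0202
t 6.08 ang 77.78748586426332 rad 0.05430681506978598 tcp [0.582  0.2741 0.2026] F [-0.5352 -5.5985  3.1261] w 0.020192607894281605 z [ 0.0027  0.0145 -0.9999]
[-9.4, 1.4, -0.0]
[-9.5, -0.4, -0.0]
[-9.3, -2.1, -0.1]
[-8.8, -3.6, -0.1]
[-8.0, -5.1, -0.1]
```

View pics/cmp2.png

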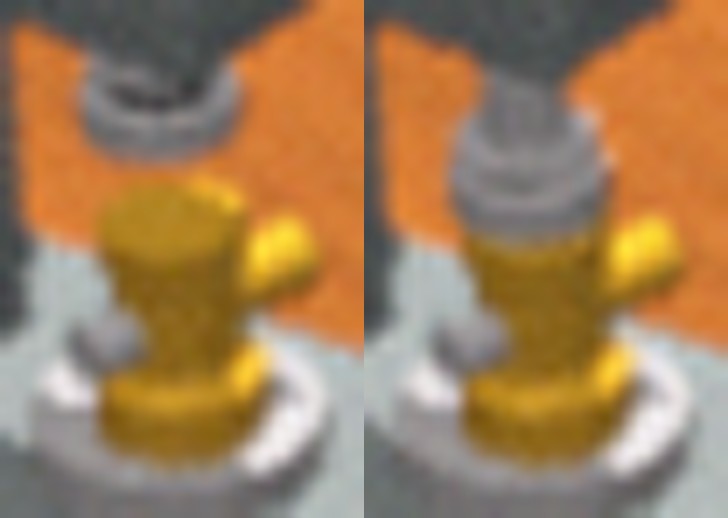

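```bash
python3 -m pendant '[[-9.5,1,0,0,0,0],[-9.5,-1,0,0,0,0],[0,0,0,0,0,0]]'; python3 -c "
from h import *
crank([.5705,.221],-10,2,.0545)"; python3 look.py cmp3
```

```text
t: 6.38
tcp_pos: [0.5963, 0.2686, 0.2025]
tool_rot: [[-0.909, 0.416, -0.007], [0.416, 0.909, 0.011], [0.011, 0.007, -1.0]]
force: [-2.4, -6.1, 3.1]
width: 0.02
t 6.38 ang 61.54276040237058 rad 0.05410426986064737 tcp [0.5963 0.2686 0.2025] F [-2.4035 -6.1393  3.0692] w 0.02002647511620427 z [-0.007   0.0109 -0.9999]
[-9.4, -1.1, -0.1]
[-9.0, -3.1, -0.1]
```

View pics/cmp3.png

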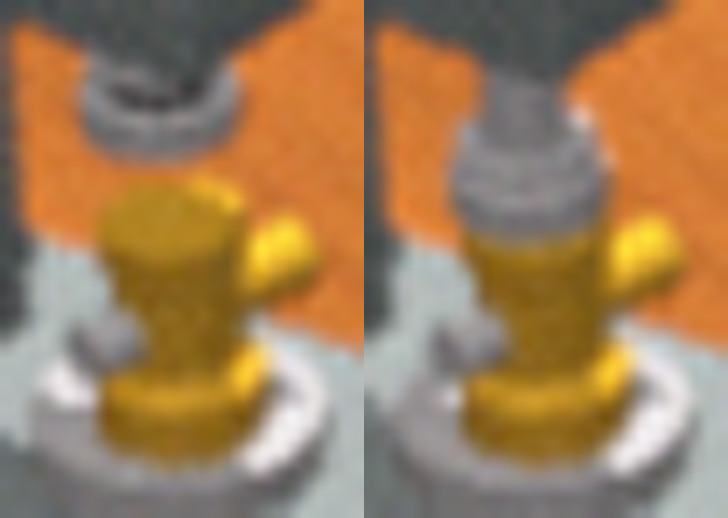

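```bash
python3 -m pendant '[[0,0,0,0,0,0],[0,0,0,0,0,0],[0,0,0,0,0,0],[0,0,0,0,0,0],[0,0,0,0,0,0],[0,0,-10,0,0,0],[0,0,-20,0,0,0],[0,0,-20,0,0,0],[0,0,-20,0,0,0],[0,0,-5,0,0,0],[0,0,0,0,0,0]]' -1 25; python3 -c "
from h import *
s=to([.5558,-.246,.22]); print(s['tool_rot'],s['joint_pos'])
for n in ('side','scene'): cv2.imwrite('pics/%s5.png'%n,eyes.read_camera(n)[:,:,::-1])"
```

```text
t: 7.35
tcp_pos: [0.5953, 0.2766, 0.2804]
tool_rot: [[-0.911, 0.413, -0.007], [0.413, 0.911, 0.022], [0.015, 0.017, -1.0]]
force: [0.1, -0.0, -2.0]
width: 0.0855
t 7.35 tcp [0.5953 0.2766 0.2804] F [ 0.0909 -0.0492 -1.9842] w 0.08548793038556482
tool mm [-180.6949 -493.2139   49.4224] dist 527.5918749464627
[[-0.9107  0.413  -0.0072]
 [ 0.4127  0.9106  0.0215]
 [ 0.0154  0.0166 -0.9997]] [ 18.1965  14.1811  85.0669   1.3172  80.7613 -47.6273]
```

View pics/side5.png

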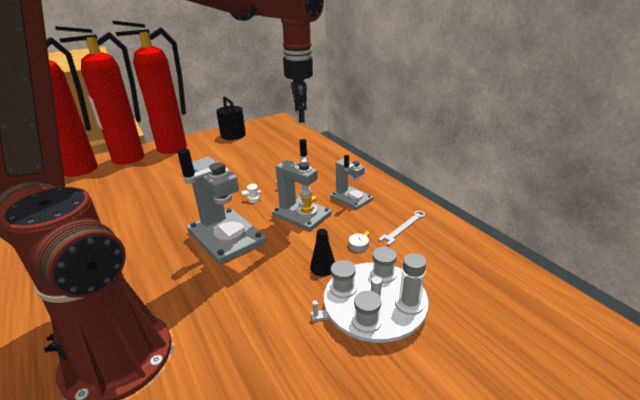

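```bash
python3 -m pendant '[[-5,-15,0,0,0,0],[-10,-25,0,0.1,-0.1,0],[-13,-35,0,0.1,-0.1,0],[-13,-35,0,0,0,0],[-13,-35,0,0,0,0],[-13,-35,0,0,0,0],[-13,-35,0,0,0,0],[-13,-35,0,0,0,0],[-13,-35,0,0,0,0],[-13,-35,5,0,0,0],[-13,-35,5,0,0,0],[-13,-35,5,0,0,0],[-13,-35,5,0,0,0],[-13,-30,5,0,0,0],[-10,-25,5,0,0,0],[-5,-12,5,0,0,0],[0,0,0,0,0,0]]'; python3 -c "
from h import *
s=to([.5558,-.246,.22]); print(s['tool_rot'],s['joint_pos'])
i=eyes.camera_info('wrist');print(proj('wrist',[.5558,-.246,.162],i))
cv2.imwrite('pics/w6.png',eyes.read_camera('wrist')[:,:,::-1])"
```

```text
t: 8.87
tcp_pos: [0.5367, -0.2787, 0.2139]
tool_rot: [[-0.91, 0.412, -0.044], [0.412, 0.911, 0.001], [0.04, -0.017, -0.999]]
force: [0.1, 1.0, 0.1]
width: 0.0853
t 8.8667 tcp [ 0.5367 -0.2787  0.2139] F [0.0673 0.9544 0.0592] w 0.08525412535907333
tool mm [-3.6543 37.5628 -6.9124] dist 38.36794850958297
[[-0.9104  0.4115 -0.0438]
 [ 0.4119  0.9112  0.0007]
 [ 0.0402 -0.0174 -0.999 ]] [-33.4056  12.2937  94.5509  -1.3968  75.2785 -98.7022]
[372.497  231.6981]
```

View pics/w6.png

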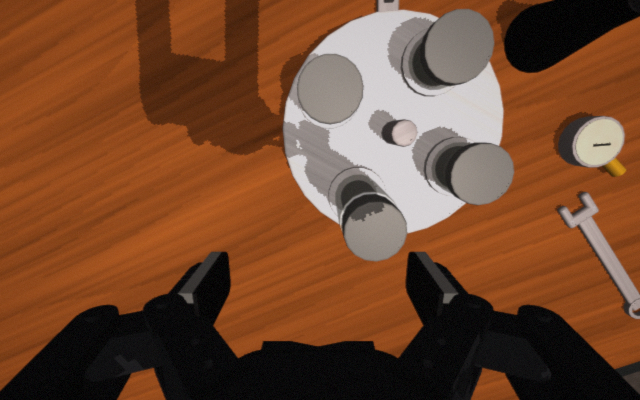

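```bash
python3 -m pendant '[[-2,15,-2,-0.1,-0.2,0],[-2,15,-2,-0.1,-0.2,0],[0,5,0,0,0,0],[0,0,0,0,0,0],[0,0,0,0,0,0],[0,0,0,0,0,0]]'; python3 -c "
from h import *
s=to([.5558,-.246,.132]); print(s['tool_rot'])
i=eyes.camera_info('wrist');print(proj('wrist',[.5558,-.246,.162],i))
cv2.imwrite('pics/w7.png',eyes.read_camera('wrist')[:,:,::-1])"
```

```text
t: 9.42
tcp_pos: [0.5579, -0.2344, 0.2185]
tool_rot: [[-0.915, 0.403, -0.001], [0.403, 0.915, 0.008], [0.004, 0.007, -1.0]]
force: [0.0, -0.2, 0.1]
width: 0.0856
t 9.4167 tcp [ 0.5579 -0.2344  0.2185] F [ 0.0039 -0.2048  0.0669] w 0.08563478882662834
tool mm [ -3.0799 -12.0817  86.4006] dist 87.29553187498317
[[-0.9154  0.4025 -0.0006]
 [ 0.4025  0.9154  0.0076]
 [ 0.0036  0.0068 -1.    ]]
[299.8504 224.9433]
```

View pics/w7.png

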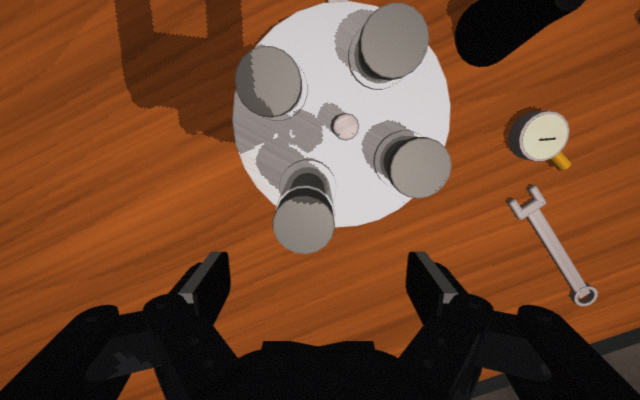

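```bash
python3 -c "
from h import *
print(onz('wrist',304,222,.162),onz('wrist',345.5,126,.088))
s=to([.5555,-.2475,.132])"
```

```text
[ 0.5551 -0.2425  0.162 ] [ 0.5111 -0.1852  0.088 ]
t 9.4667 tcp [ 0.558  -0.2345  0.2186] F [0.3986 0.1362 0.5068] w 0.08550554559156313
tool mm [ -3.2956 -13.5259  86.486 ] dist 87.59930897326507
```

```bash
python3 -m pendant '[[-2,-10,5,0,0,0],[0,0,15,0,0,0],[0,0,20,0,0,0],[0,0,20,0,0,0],[0,0,15,0,0,0],[0,0,8,0,0,0],[0,0,0,0,0,0]]'; python3 -c "
from h import *
s=to([.5558,-.245,.132]); print(s['tool_rot'][:,2])
cv2.imwrite('pics/w8.png',eyes.read_camera('wrist')[:,:,::-1])"
```

```text
t: 10.05
tcp_pos: [0.5569, -0.2505, 0.1342]
tool_rot: [[-0.915, 0.403, 0.005], [0.403, 0.915, 0.001], [-0.004, 0.003, -1.0]]
force: [-0.3, 0.8, 0.0]
width: 0.0851
t 10.05 tcp [ 0.5569 -0.2505  0.1342] F [-0.297   0.7951  0.0136] w 0.08514811779748821
tool mm [3.1987 4.6004 2.2376] dist 6.033437700029101
[ 0.005   0.0009 -1.    ]
```

View pics/w8.png

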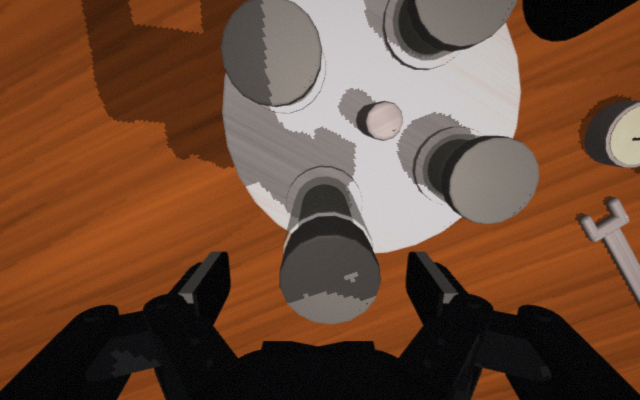

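```bash
python3 -m pendant '[[3,4,1,0,0,0],[0,0,0,0,0,0],[0,0,0,0,0,0],[0,0,0,0,0,0],[0,0,0,0,0,0],[0,0,0,0,0,0]]' 1 40; python3 -c "
from h import *
s=to([.5558,-.245,.132]); print(s['tool_rot'])
crank([.5111,-.1855],-8,7,.0745)
i=eyes.camera_info('wrist')
cv2.imwrite('pics/w9.png',eyes.read_camera('wrist')[:,:,::-1])"
```

```text
t: 10.6
tcp_pos: [0.5572, -0.2468, 0.1372]
tool_rot: [[-0.915, 0.403, 0.01], [0.403, 0.915, -0.002], [-0.01, 0.002, -1.0]]
force: [0.5, -0.8, -2.6]
width: 0.0438
t 10.6 tcp [ 0.5572 -0.2468  0.1372] F [ 0.5059 -0.7559 -2.6215] w 0.04376141205728273
tool mm [2.0965 1.0919 5.1809] dist 5.694709627835253
[[-0.9149  0.4035  0.0095]
 [ 0.4035  0.915  -0.002 ]
 [-0.0095  0.002  -1.    ]]
t 10.60 ang -53.05412113153194 rad 0.07674477167386486 tcp [ 0.5572 -0.2468  0.1372] F [ 0.5059 -0.7559 -2.6215] w 0.04376141205728273 z [ 0.0095 -0.002  -1.    ]
[7.7, -7.6, -0.1]
[6.9, -7.8, -0.1]
[7.9, -6.8, -0.1]
[8.7, -5.6, -0.1]
[9.4, -4.4, -0.1]
[10.0, -3.0, -0.1]
[10.3, -1.6, -0.1]
```

View pics/w9.png

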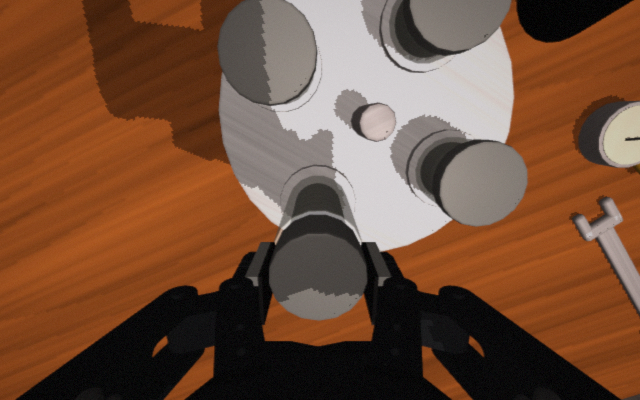

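```bash
python3 -m pendant '[[6.5,-8,0,0,0,0],[7.5,-7.5,0,0,0,0],[8,-6.5,0,0,0,0],[9,-5.5,0,0,0,0],[9.5,-4,0,0,0,0],[10,-3,0,0,0,0]]'; python3 -c "
from h import *
crank([.512,-.1868],-8,8,.075)"
```

```text
t: 11.15
tcp_pos: [0.4963, -0.2597, 0.1372]
tool_rot: [[-0.915, 0.403, 0.017], [0.403, 0.915, -0.004], [-0.017, 0.003, -1.0]]
force: [1.5, 3.7, -0.0]
width: 0.0435
t 11.15 ang -102.17611452749091 rad 0.07457836538087115 tcp [ 0.4963 -0.2597  0.1372] F [ 1.5048  3.7033 -0.0478] w 0.04345729232983071 z [ 0.0166 -0.0037 -0.9999]
[10.3, -1.8, -0.2]
[10.5, 0.1, -0.2]
[10.3, 1.5, -0.2]
[10.0, 3.0, -0.2]
[9.5, 4.3, -0.1]
[8.8, 5.6, -0.1]
[8.0, 6.8, -0.1]
[6.9, 7.8, -0.1]
```

```bash
python3 -m pendant '[[10.5,-2,0,0,0,0],[10.5,0,0,0,0,0],[10.5,1.5,0,0,0,0],[10,3,0,0,0,0],[9.5,4.5,0,0,0,0],[9,5.5,0,0,0,0],[8,7,0,0,0,0]]'; python3 -c "
from h import *
crank([.512,-.1868],-8,8,.075)"
```

```text
t: 11.73
tcp_pos: [0.4404, -0.2066, 0.1373]
tool_rot: [[-0.912, 0.408, 0.036], [0.408, 0.913, 0.004], [-0.031, 0.019, -0.999]]
force: [12.4, 2.5, -8.9]
width: 0.0436
t 11.73 ang -164.52892584581383 rad 0.07428196138184603 tcp [ 0.4404 -0.2066  0.1373] F [12.4388  2.4901 -8.8649] w 0.04360260295416012 z [ 0.0362  0.0042 -0.9993]
[6.6, 8.1, -0.1]
[4.8, 9.3, 0.0]
[3.5, 9.9, 0.1]
[2.1, 10.3, 0.1]
[0.6, 10.4, 0.2]
[-0.8, 10.4, 0.2]
[-2.3, 10.2, 0.3]
[-3.7, 9.8, 0.3]
```

```bash
python3 -m pendant '[[5.5,8,0,0.05,0.1,0],[4.5,9,0,0.05,0.1,0],[3,9.5,0,0.05,0.1,0],[2,8,0,0,0,0],[0,0,0,0,0,0],[0,0,0,0,0,0]]'; python3 -c "
from h import *
crank([.512,-.1868],-4,2,.075)
print(readout.state()['joint_velocities'])
for n in ('side','scene','wrist'): cv2.imwrite('pics/%s7.png'%n,eyes.read_camera(n)[:,:,::-1])"
```

```text
t: 12.23
tcp_pos: [0.4407, -0.1659, 0.1372]
tool_rot: [[-0.913, 0.406, 0.022], [0.406, 0.914, -0.004], [-0.021, 0.005, -1.0]]
force: [4.6, -1.4, -5.8]
width: 0.0434
t 12.23 ang 163.64624105127803 rad 0.0743181130452291 tcp [ 0.4407 -0.1659  0.1372] F [ 4.5801 -1.4323 -5.8009] w 0.04341281663020958 z [ 0.0217 -0.0041 -0.9998]
[1.2, 5.1, 0.0]
[0.1, 5.2, 0.0]
[ 0.7904 -1.1448  0.9983  1.0082 -1.2421  0.198 ]
```

View pics/side7.png

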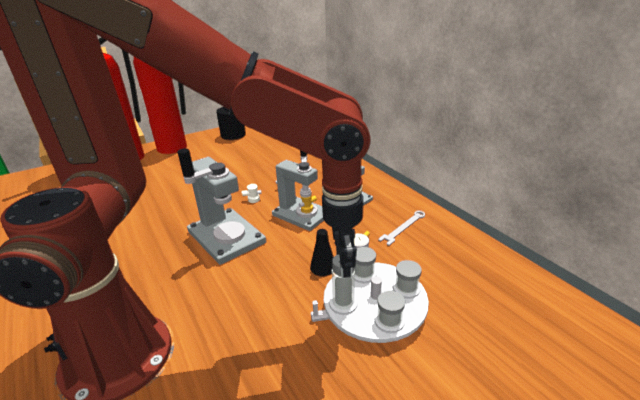

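View pics/scene7.png

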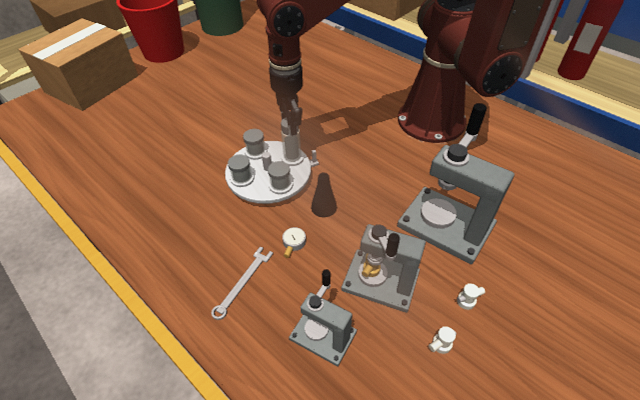

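View pics/wrist7.png

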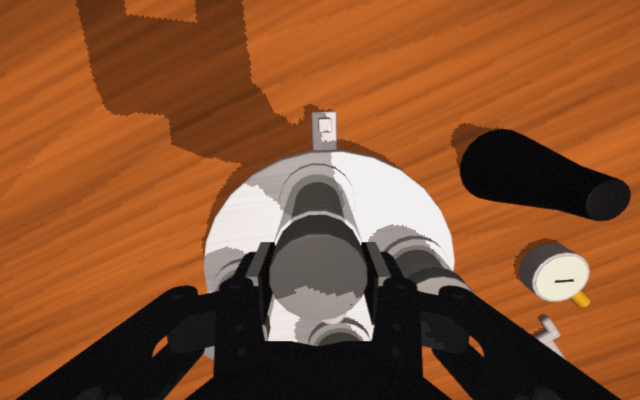

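```bash
python3 -m pendant '[[0.5,4,0,0,0,0],[0,3,0,0,0,0],[0,0,0,0,0,0],[0,0,0,0,0,0],[0,0,0,0,0,0]]'; python3 -c "
from h import *
print('ptr wrist earlier pose approx')
crank([.512,-.1868],-4,1,.075)
print(readout.state()['joint_velocities'])
i=eyes.camera_info('wrist');im=eyes.read_camera('wrist'); cv2.imwrite('pics/w10.png',im[:,:,::-1])
a=eyes.read_camera('scene');b=eyes.read_camera('side')
def c(im,x,y,w,h,k,n): cv2.imwrite('pics/'+n,cv2.resize(im[y:y+h,x:x+w,::-1],None,fx=k,fy=k,interpolation=cv2.INTER_CUBIC))
c(a,210,115,120,95,6,'d3.png'); c(b,295,225,145,125,5,'d4.png')
print(i)
"
```

```text
t: 12.8
tcp_pos: [0.4425, -0.1603, 0.1372]
tool_rot: [[-0.912, 0.409, 0.02], [0.409, 0.913, -0.004], [-0.02, 0.004, -1.0]]
force: [3.4, -1.3, -5.4]
width: 0.044
ptr wrist earlier pose approx
t 12.80 ang 159.09519531928913 rad 0.07434589278768218 tcp [ 0.4425 -0.1603  0.1372] F [ 3.4226 -1.3372 -5.4354] w 0.04397310892790247 z [ 0.0204 -0.0043 -0.9998]
[0.8, 5.2, 0.0]
[-0.0667  0.1399 -0.1609  0.1368  0.0945  0.0594]
{'fovy': 67.62856768263161, 'cx': 317.70866486311775, 'cy': 202.41829226876254, 'xyz': array([ 0.3753, -0.13  ,  0.2772]), 'rotation': array([[ 0.4089,  0.8707,  0.2732],
       [ 0.9126, -0.3915, -0.1181],
       [ 0.0041,  0.2976, -0.9547]])}
```

View pics/d3.png

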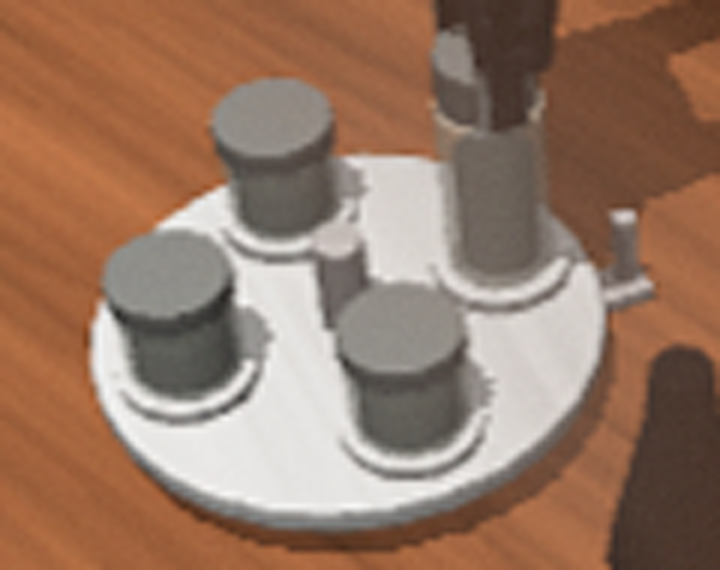

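View pics/d4.png

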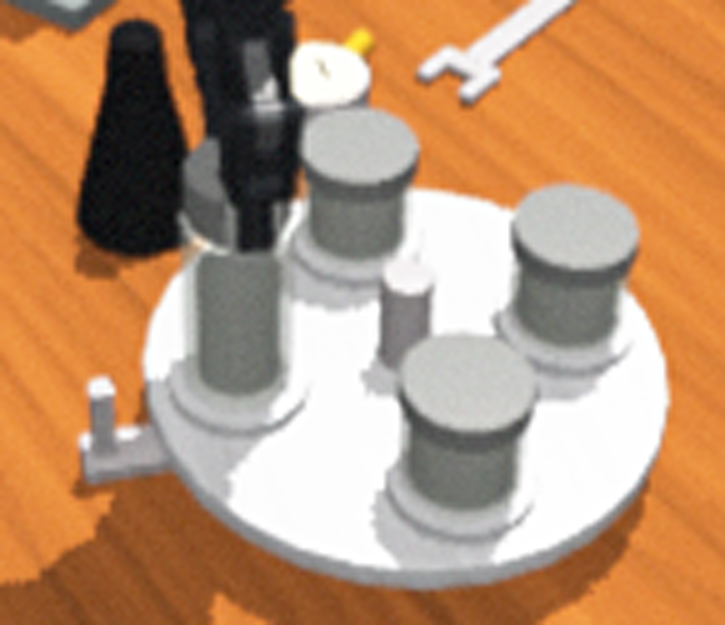

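View pics/w10.png

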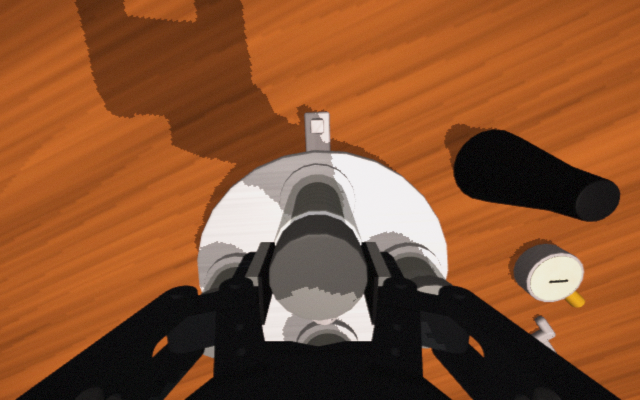

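```bash
python3 - <<'E'
from h import *
S=lambda x,y,x0,y0,k:(x0+(x+.5)/k-.5,y0+(y+.5)/k-.5)
P=[]
for n,a,b in [('A',(273,118),(467,385)),('B',(168,274),(575,228)),('C',(402,330),(360,148))]:
  p=two(ray('scene',*S(*a,210,115,6)),ray('side',*S(*b,295,225,5)))[0]; P.append(p); print(n,p)
ax=(P[0]+P[2])/2; print('mid',ax)
print('ptr',onz('wrist',317,126,.048),two(ray('scene',*S(624,216,210,115,6)),ray('side',*S(101,384,295,225,5))))
c=np.array([.5111,-.1857])
ang=lambda p,c=c:np.degrees(np.arctan2(p[1]-c[1],p[0]-c[0]))
print('jar angle est:',[ang(P[0])-90,ang(P[1])-180,ang(P[2])+90],'A-C',np.degrees(np.arctan2(*(P[0]-P[2])[:2][::-1]))-90,'ptr',ang([.3856,-.1356]))
print('lid wrist',onz('wrist',318,278,.162))
E
```

```text
A [ 0.4837 -0.2577  0.097 ]
B [ 0.581  -0.2129  0.0974]
C [ 0.537  -0.1166  0.0964]
mid [ 0.5104 -0.1872  0.0967]
ptr [ 0.3863 -0.1344  0.048 ] (array([ 0.3864, -0.1354,  0.0483]), np.float64(0.0012881218734714618))
jar angle est: [np.float64(-200.81819828347713), np.float64(-201.29484733273526), np.float64(159.45069470335795)] A-C -200.68666500792315 ptr 158.23795822733283
lid wrist [ 0.44   -0.1583  0.162 ]
```

```bash
python3 -m pendant '[[0,0.5,0,0,0,0],[0,0,0,0,0,0],[0,0,0,0,0,0],[0,0,0,0,0,0]]'; python3 look.py cmp4; python3 -c "
from h import *
print(readout.state()['joint_velocities'],readout.state()['tcp_pos'],readout.state()['force'])"
```

```text
t: 13.28
tcp_pos: [0.4427, -0.1599, 0.1372]
tool_rot: [[-0.912, 0.409, 0.02], [0.409, 0.913, -0.004], [-0.02, 0.004, -1.0]]
force: [3.3, -0.6, -4.7]
width: 0.0438
[-0.0092  0.0079  0.0497 -0.1097  0.0268 -0.0062] [ 0.4426 -0.16    0.1372] [ 3.9243 -1.83   -4.4803]
```

View pics/cmp4.png

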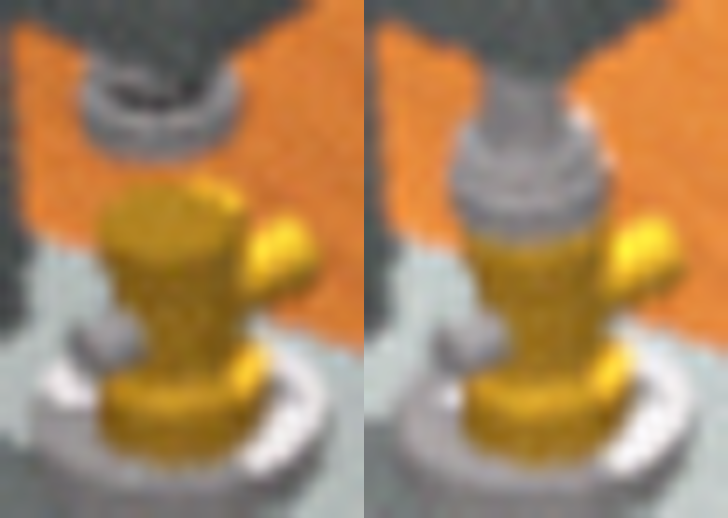

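The picture shows the jaw still seated on the upright brass valve and the arm is at rest, so I'm handing in.

```bash
python3 -c "
from workcell import order
print(order.close_job())"
```

```text
the job is handed in; nothing more can be done
None
```

I tightened the medium clamp (the one over the brass valve), let go of its crank, turned the carousel until the tall jar stood at the pointer, and handed in at about 13 s, still gripping the jar's lid. No verdict was reported.

- **Clamp:** I turned the crank about 410° clockwise. From the pictures, the jaw stopped on the valve at roughly 342–356°, so it was driven on about 56–70°. By the spring figures given, that is roughly 20–25 N. I could not read the jaw force directly. The last side picture showed the jaw still seated on the upright valve.
- **Carousel:** I carried the tall jar clockwise to the pointer. The squat jars put the tall jar at about 159.2° and the pointer is at 158.2°, so it was about 1–2 mm off before a last 0.5 mm nudge towards the pointer. The arm was motionless, with the fingers shut on the lid at 40 N.
- **Bystanders:** The arm never came near the horn, gauge or wrench, and they look unmoved in the last pictures. I did not measure their positions again.
- **Disagreements:** Two camera readings of the jaw's height before contact differed by about 3 mm, so I relied on seeing the jaw stop moving. The wrist camera and the two fixed cameras disagreed by 2–5 mm on the crank grip and the jar; the grasps held anyway.

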